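Set the tin rack's side guide and restock it in order

TASK

Get the tin rack ready and restock it. Slide its side guide in by the wooden knob until you feel it lightly nip the blue tin between guide and far rail, then back the guide off a few millimetres so that tins can roll freely, and leave it there; after that load the two tins from the marble slab, lying on their sides, through the rack's upper end, red first and green behind it, so that they queue against the stop and come out blue, red, green. Do not squeeze the blue tin hard, do not drop the tins from a height, and leave the bowl, jar, ladle and spoon where they are.

Things in the scene. Friction and masses are not known exactly. Their poses are not given: they have to be found in the camera images.
- guide (a joint): how far the near side guide has been slid towards the far rail, m. 0 = lane fully wide, guide's inner face at rack x = -85 mm, 135 mm clear between guide and far rail; every mm slid in (along rack +x) takes 1 mm off the clear width; end of travel 0.060. The guide slides on two cross bars with about 3 N of drag and stays where it is left.
- guide_knob (a point): centre of the guide's upright olive-wood knob (20 mm across, 38 mm tall, on a thin vertical stem 50 mm outside the guide's inner face, on the robot's side of the lane). Near the knob, the rails and the blue tin stay at least 5 mm below its underside; only the rails' upper ends at the mouth come higher (130 mm above the counter). Pushing it along rack +x narrows the lane.
- rack: grey wire gravity-feed tin rack, fixed on the counter, 230 mm wide (x), 265 mm long (y). Origin on the counter, z up. Tins lie with their axis along rack x and roll down the lane along rack -y. Lane surface (two rods at x = +-28 mm): 87 mm high at the mouth (y = +130 mm, open upper end, at the slab's edge), falling evenly to 30 mm at the stop (y = -130 mm, 77 mm high).
- slab: white marble slab on two wooden bearers, 400 (x) x 480 (y) mm, top 90 mm above the counter; origin on the counter under its centre. Its -y edge is 2 mm from the rack's mouth, its top 3 mm higher than the lane there; the axes of slab and rack are parallel.
- blue_center (a point): centre of the blue tin with a yellow stripe, 58 mm across and about 90 mm long (tins vary by 2 mm or so), 0.25 kg, already lying in the lane against the stop, its axis along rack x (this frame's x). It may lie a little clear of the far rail: the guide then first shifts it sideways, with about 2 N, before it is nipped.
- red_center (a point): centre of the red tin with a yellow stripe, 58 mm across, about 90 mm long, 0.25 kg; it stands upright on the slab at the start. This frame's z is the tin's axis. Pushed near its top it tips over; lying, it rolls freely across its axis and comes to rest on the marble by itself.
- green_center (a point): centre of the green tin with a yellow stripe, 58 mm across, about 90 mm long, 0.25 kg; it stands upright on the slab at the start. This frame's z is the tin's axis. It tips and rolls like the red one.
- mouth (a point): middle of the lane's mouth on the lane surface when the guide is set to the tins (rack x = 2 mm, y = 130 mm). The fixed far rail's inner face is at rack x = +50 mm. Far rail and guide are smooth, stand 43 mm above the lane surface and each flares outwards by 17 mm over the last 33 mm at the mouth.
- tin_blue: the blue tin; origin on its underside as it lies at the start.
- tin_red: the red tin; origin at the centre of its bottom end.
- tin_green: the green tin; origin at the centre of its bottom end.
- bowl: blue ceramic bowl on the slab, 130 mm across, 60 mm high; origin under its centre.
- jar: amber glass spice jar with a steel twist cap on the slab, 52 mm across, 95 mm high; origin under its centre.
- ladle: stainless ladle lying on the far side of the slab: cup 82 mm across, 34 mm high, origin under the cup's centre, handle reaching 230 mm towards the ladle's -y.
- spoon: olive-wood spoon, 170 mm long, on the counter to the right of the rack; origin under its middle.
Mind the look-alikes: they are no part of the job. Leave any purple or turquoise look-alike of the tin_red alone.

How it is judged:
By the outcome, as a careful person would: the job done as asked, in the order asked, and still so for the second after the job is handed in, with the robot touching nothing.
It also fails if it takes over 72 s, if anything falls off the work surface, if the arm or the gripper's body presses on something with over 40 N, if the wrist force passes 120 N, or if a joint passes its speed limit or range.

ROBOT

A 6-joint arm with a two-finger parallel gripper is mounted at the origin on the work surface. World frame = base frame: x ahead of the robot, y to its left, z up, the work surface at z = 0. Lengths are in m, angles in rad, forces in N, time in s.
With the tool pointing down it reaches from about 0.275 to 0.75 m from the base axis. Payload 10.2 kg.
Tool frame: the origin (TCP) lies on the mounting face of the last link; the fingertips stand 173 mm ahead of it and the grasp point (between the pads) lies 155 mm ahead of it (ctrl.tcp_to_grasp is the distance from the TCP to the grasp point, in m); z points along the fingers, y is the line along which they close (so a half turn about z gives the same grasp; the last joint's range is limited). The gripper opens to 85 mm and grips with 20 to 120 N. Pads are 22 mm wide; open, the fingers measure 114 mm over their backs; the gripper's body (76 mm by 85 mm) begins 54 mm behind the grasp point. The pads swing forward as they close: fully open they stand 13 mm farther back than shut.
Start: joints at [-1.497, 0.313, 1.498, -0, 1.331, -0.223], TCP at [0.154, -0.502, 0.405] pointing down, gripper open.
Joint ranges: [-2.94, 2.94], [-0.97, 2.17], [0.19, 2.56], [-1.23, 4.37], [0.02, 3.11], [-2.88, 2.88]. Speed limits (rad/s): [2.39, 2.39, 3.01, 3.14, 3.14, 3.14].

INTERFACE

Orientations are given as a unit quaternion [w, x, y, z].
In Python, from rig import ctrl, vision, spotter gives the robot as it stands. The module is installed in compiled form; this text tells all that it offers.
- The arm moves only by the tool carry_out, never from a script. Its argument "commands" is a list that holds one entry, the list of rows, each a list of 7 numbers: the shift along the tool's x, y, z in cm, then the turn, a rotation vector about the tool's x, y, z in degrees, then the closure, from 0 (fully open) to 1 (shut). A call has exactly 10 rows; each row is the pose to reach, as a shift and turn from the pose commanded when the call began, along the tool's axes at that moment; what a row does not reach only later rows make up. A row lasts 1/8 s, in which the tool goes at most 62.5 mm and 10.7 degrees, less where a joint would pass 70% of its speed; a pose out of reach is approached as far as the arm can. A call with a gripper value outside its range is refused whole. The fingers move at their own pace and stop on an object; "force" is the grip in N (left out, the last holds). Time passes only in rows, so rows that repeat a pose let the fingers close, or fill a call up. It gives the time, the measured TCP pose, the force, the opening and the grip force at its end, in the units of the state.
- ctrl.sense(): the state, without advancing time (a new reading comes with each control period).
- vision.camera(name): name is "scene" or "top" or "wrist"; returns (picture, depth): 384x512x3 uint8, red, green, blue; 384x512 float32, m along the optical axis (not along the pixel's ray), 0 where there is no reading.
- vision.camera_model(name): a dict with "fovy" (degrees; the focal length in pixels is half the picture's height over the tangent of half this angle, whatever the lens; pixels are square), "cx", "cy" (the principal point, pixels), "rvec" (rotation vector, rad) and "tvec" (3), from world to camera coordinates, as OpenCV has them. Camera axes: x right, y down, z forward; pixel columns grow to the right and rows downward; lengths in m; the calibration is good to about 2 mm. A picture is of the moment at which its call begins: read the wrist's pose just before it. camera_model takes no time and is no camera call; for the wrist camera it gives the pose at the moment of the call.
- ctrl.job_done(): hands the job in; it is judged then, once.
Trained networks look in the newest picture that a camera, given by its name, has taken for a name from the list of things; names that differ only in an ending like _2 or _b are one class to them, and where a whole thing is asked for, a point or a joint stands for the part that bears it (a point fixed in the world has none). Each returns a list of dicts, best first, with "confidence" (0 to 1); they miss things now and then, are a little off and sometimes report something else, mostly with a low value. They report only what shows in the picture. A call takes as long as a camera call. They do not tell look-alikes from the thing itself.
- spotter.boxes_of(camera, name): "box" ([centre column, centre row, width, height] in pixels, round what is visible of it).
- spotter.spot_point(camera, name): "pixel" ([row, column] in pixels: a listed point, or the origin of a listed thing).
The state is a dict: "t": time; "joint_pos": joint angles; "qd": joint speeds; "joint_efforts": joint torques, N m; "tool_pos": TCP position; "orientation": TCP orientation; "force": force on the tool from outside, world axes, zero at the start; "torque": the same for the moment, N m; "grip_width": opening from 0.0 (shut) to 1.0 (fully open); "gripper_force": force on a finger pad.
Only numpy, scipy, OpenCV 4.12 (cv2) and the standard library are available. Lean on these libraries where they do the work, as an engineer would, in place of code of your own. Each camera call takes 0.05 s, during which the arm holds its last target. There are 200 camera calls.

## Working session

There is one attempt and no reset: what is moved stays moved. The work goes in short steps, Python scripts to look and compute and a tool call to move; the robot and the scene stay as the last step left them, time stands still between calls to the robot, and variables do not carry over. Pictures are saved under pics/ and viewed, at most 10 in all, crops included, and the job is handed in when it is done.

Besides the shell and the picture viewer there is one more tool, called after "Request:" as name([rows], argument=value, ...), one row to a line, values as JSON. carry_out: Moves the arm, as the interface text tells. Its arguments: {"type":"object","properties":{"commands":{"type":"array"},"force":{"type":"number"}},"required":["commands"]}

```bash
mkdir -p pics; cat > h.py <<'E'
import numpy as np, cv2
from rig import ctrl, vision, spotter
from scipy.spatial.transform import Rotation as R
def cam(n):
    m=vision.camera_model(n); f=192/np.tan(np.radians(m['fovy'])/2)
    K=np.array([[f,0,m['cx']],[0,f,m['cy']],[0,0,1]])
    return K,R.from_rotvec(np.array(m['rvec']).ravel()).as_matrix(),np.array(m['tvec']).ravel(),m
def cloud(d,c):
    K,Rm,t,_=c; v,u=np.mgrid[:384,:512]
    p=np.stack([(u-K[0,2])/K[0,0]*d,(v-K[1,2])/K[1,1]*d,d],-1)
    P=(p-t)@Rm; P[d<=0]=np.nan; return P
def proj(P,c):
    K,Rm,t,_=c; q=(Rm@np.asarray(P).T).T+t; q=q@K.T; return q[:,:2]/q[:,2:]
def save(n,im,crop=None,s=1):
    if crop: im=im[crop[1]:crop[3],crop[0]:crop[2]]
    cv2.imwrite('pics/'+n,cv2.resize(im[:,:,::-1],None,fx=s,fy=s,interpolation=cv2.INTER_CUBIC))
def st():
    s=ctrl.sense(); q=s['orientation']; r=R.from_quat([q[1],q[2],q[3],q[0]])
    return s,np.array(s['tool_pos']),r
E
python3 - <<'E'
from h import *
np.set_printoptions(precision=4,suppress=True)
ims=[]
for n in ['top','scene']:
    im,d=vision.camera(n); c=cam(n); ims.append(im); P=cloud(d,c); np.savez(n+'.npz',im=im,d=d,P=P)
    print(n,c[3])
    for k in ['guide_knob','rack','slab','blue_center','red_center','green_center','mouth','bowl','jar','ladle','spoon']:
        for r in spotter.spot_point(n,k)[:4]:
            v,u=r['pixel']; vi,ui=int(np.clip(round(v),0,383)),int(np.clip(round(u),0,511))
            print(k,round(r['confidence'],2),np.round([u,v]),P[vi,ui])
cv2.imwrite('pics/a.png',cv2.resize(np.hstack(ims)[:,:,::-1],(800,300)))
save('top.png',ims[0],None,1.5); save('scene.png',ims[1],None,1.5)
s,p,r=st(); print(s); print(r.as_matrix(), cam('wrist'))
E
```

```text
top {'fovy': 43.1552110769233, 'cx': 259.44469899131985, 'cy': 191.22890950064735, 'rvec': array([ 2.1628, -2.1451,  0.1471]), 'tvec': array([-0.033 ,  0.5059,  1.4373])}
guide_knob 0.92 [299. 204.] [ 0.455  -0.1383  0.1561]
rack 0.86 [291. 167.] [ 0.5889 -0.1273 -0.006 ]
slab 0.72 [172. 173.] [0.55   0.2273 0.0913]
slab 0.4 [206. 203.] [0.4528 0.1161 0.1826]
blue_center 0.82 [328. 171.] [ 0.5591 -0.2284  0.0958]
red_center 0.98 [116. 264.] [0.2856 0.3801 0.0855]
red_center 0.88 [181. 261.] [0.2957 0.1936 0.0908]
red_center 0.86 [146. 263.] [0.2892 0.2934 0.0898]
red_center 0.79 [168. 204.] [0.4495 0.2195 0.1799]
green_center 0.96 [203. 202.] [0.4552 0.1241 0.1845]
green_center 0.72 [250. 162.] [ 0.5852 -0.0003  0.0891]
mouth 0.73 [166. 117.] [0.7176 0.2499 0.0943]
mouth 0.57 [253. 161.] [ 0.6057 -0.0081  0.001 ]
bowl 0.69 [113. 194.] [0.4864 0.3957 0.0943]
bowl 0.46 [327. 171.] [ 0.559  -0.2254  0.0964]
jar 0.71 [301. 203.] [ 0.4584 -0.1443  0.1514]
jar 0.65 [122. 149.] [0.6076 0.36   0.1491]
ladle 0.96 [166. 116.] [0.7207 0.25   0.0941]
spoon 0.6 [390. 193.] [ 0.5061 -0.4289  0.018
[... 1556 characters left out ...]
y([-0.    ,  0.989 ,  0.1478, -0.    ]), 'force': array([-0.7186, -0.1565,  0.0897]), 'torque': array([-0.0108,  0.0002,  0.0067]), 'gripper_force': 0.0, 'grip_width': 1.004392602018693}
[[ 0.9563  0.2924 -0.    ]
 [ 0.2924 -0.9563  0.    ]
 [ 0.     -0.     -1.    ]] (array([[308.541 ,   0.    , 255.9961],
       [  0.    , 308.541 , 192.3272],
       [  0.    ,   0.    ,   1.    ]]), array([[ 0.2936, -0.9559,  0.0012],
       [-0.9222, -0.2829,  0.2638],
       [-0.2518, -0.0785, -0.9646]]), array([-0.5261, -0.035 ,  0.3779]), {'fovy': 63.786653223943844, 'cx': 255.9961148591, 'cy': 192.32724269963484, 'rvec': array([-2.3461,  1.7339,  0.2314]), 'tvec': array([-0.5261, -0.035 ,  0.3779])})
```

View pics/top.png

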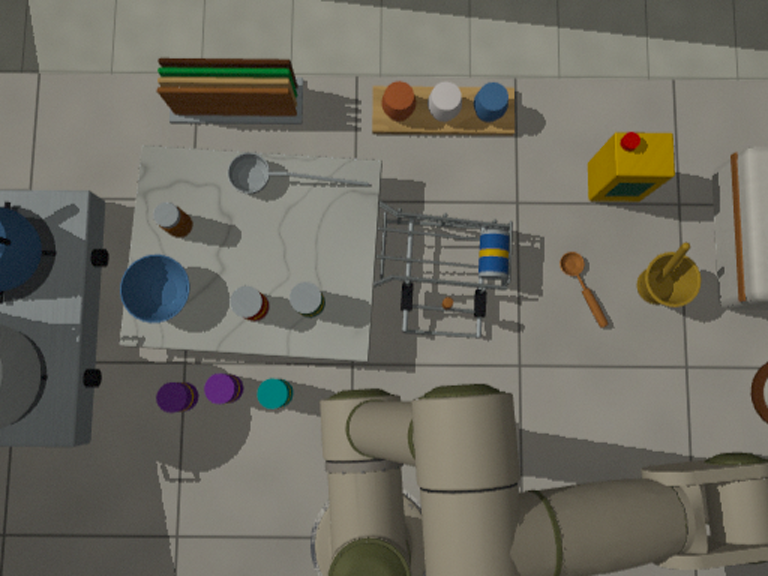

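View pics/scene.png

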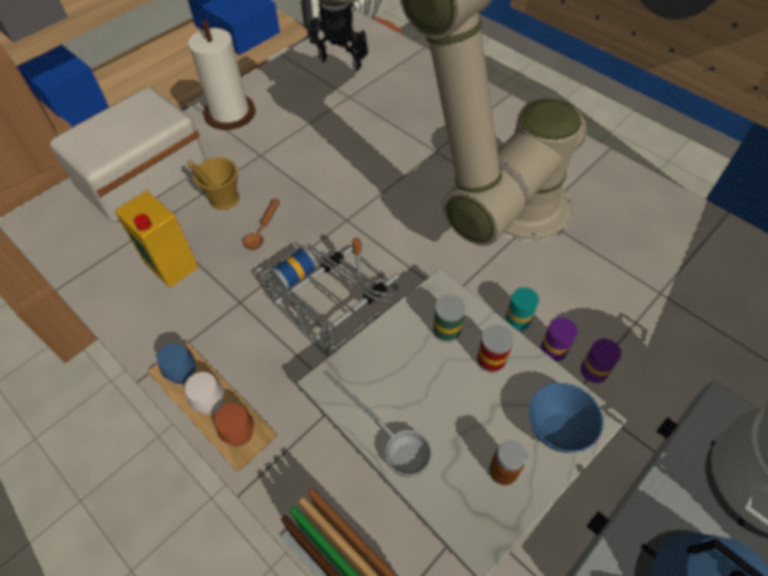

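The top picture shows, in enlarged pixels, the knob at (447,303), blue tin at (494,253), red at (250,303) and green at (307,299) standing on the slab. The look-alikes stand on the counter beside it: purple (176,397) and (223,389), turquoise (274,394). Red (red and yellow bands) and green (green side) on the slab are the ones meant. I'll confirm with one crop and measure.

```bash
python3 - <<'E'
from h import *
np.set_printoptions(precision=4,suppress=True)
T=np.load('top.npz');S=np.load('scene.npz')
save('crop.png',S['im'],(270,170,430,260),4)
for nm,D in (('top',T),('scene',S)):
    P=D['P'];z=P[...,2]
    box=lambda x0,x1,y0,y1,z0,z1:(P[...,0]>x0)&(P[...,0]<x1)&(P[...,1]>y0)&(P[...,1]<y1)&(z>z0)&(z<z1)
    m=box(.3,.85,-.05,.55,.083,.097)
    r=cv2.minAreaRect(P[m][:,:2].astype(np.float32)); print(nm,'slab',r,np.median(z[m]))
    for k,b in {'red':(.4,.53,.17,.28,.172,.195),'green':(.4,.53,.07,.165,.172,.195),'knob':(.42,.5,-.18,-.1,.148,.165),'knobside':(.42,.5,-.18,-.1,.115,.165),'blue':(.5,.62,-.27,-.17,.07,.11)}.items():
        m=box(*b); q=P[m]
        print(k,len(q),q.mean(0),q.min(0),q.max(0)) if len(q) else print(k,0)
E
```

```text
top slab ((0.5307974219322205, 0.21843072772026062), (0.5274686813354492, 0.47519412636756897), 87.04434204101562) 0.09042081250890227
red 360 [0.4577 0.2314 0.1802] [0.4297 0.2032 0.1722] [0.4852 0.2619 0.1871]
green 357 [0.4663 0.1241 0.1797] [0.4391 0.0955 0.1722] [0.4946 0.1524 0.1874]
knob 40 [ 0.4621 -0.1361  0.1547] [ 0.453  -0.1443  0.1484] [ 0.4724 -0.1272  0.1626]
knobside 48 [ 0.461  -0.1358  0.1505] [ 0.4527 -0.1445  0.1164] [ 0.4724 -0.1272  0.1626]
blue 727 [ 0.5607 -0.2341  0.0866] [ 0.5003 -0.2698  0.0701] [ 0.6198 -0.1727  0.1021]
scene slab ((0.5290018320083618, 0.2213965356349945), (0.5210066437721252, 0.47758617997169495), 86.81260681152344) 0.0905624405986086
red 324 [0.4605 0.2328 0.1799] [0.4286 0.2052 0.1722] [0.4885 0.261  0.185 ]
green 292 [0.4684 0.1253 0.1793] [0.4391 0.0957 0.1722] [0.4982 0.1536 0.1849]
knob 30 [ 0.465  -0.1351  0.1544] [ 0.4557 -0.1457  0.1493] [ 0.4737 -0.1269  0.1578]
knobside 63 [ 0.467  -0.1335  0.1437] [ 0.4557 -0.1457  0.1178] [ 0.4756 -0.1269  0.1578]
blue 507 [ 0.5663 -0.2276  0.0864] [ 0.5002 -0.2689  0.0702] [ 0.6175 -0.1707  0.0993]
```

View pics/crop.png

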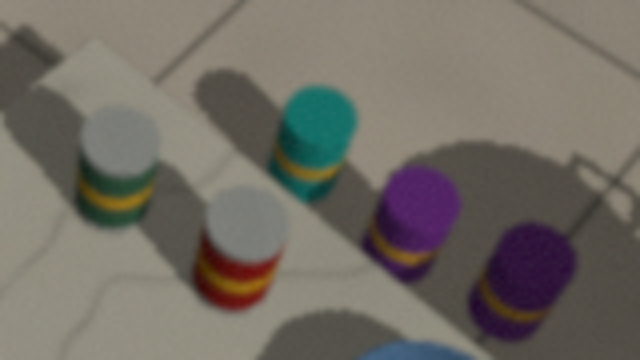

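The crop confirms green at (115,165) and red at (240,245), both with metallic lids on the marble. The turquoise (312,140) and purple (412,220), (522,285) ones stand on the counter and stay untouched. Next I'll pin down the slab and rack frame.

```bash
cat >> h.py <<'E'
def slabfit(P):
    z=P[...,2]; m=((abs(z-.0905)<.012)&(P[...,0]<.85)&(P[...,0]>.25)&(P[...,1]<.6)&(P[...,1]>-.1)).astype(np.uint8)
    m=cv2.morphologyEx(m,cv2.MORPH_OPEN,np.ones((9,9)))
    n,l,s,_=cv2.connectedComponentsWithStats(m); k=1+np.argmax(s[1:,4]); q=P[l==k][:,:2].astype(np.float32)
    return q,cv2.minAreaRect(q)
E
python3 - <<'E'
from h import *
np.set_printoptions(precision=4,suppress=True)
for nm in ('top','scene'):
    D=np.load(nm+'.npz'); P=D['P']; q,r=slabfit(P); print(nm,r); print(cv2.boxPoints(r))
    hsv=cv2.cvtColor(D['im'],cv2.COLOR_RGB2HSV)
    h=hsv[...,0]; m=((h>100)&(h<125)&(hsv[...,1]>120)|(h>18)&(h<35)&(hsv[...,1]>120))&(P[...,0]>.48)&(P[...,0]<.65)&(P[...,1]>-.28)&(P[...,1]<-.17)&(P[...,2]>.045)
    b=P[m]; print('blue',len(b),b.mean(0),b.min(0),b.max(0),cv2.minAreaRect(b[:,:2].astype(np.float32)))
E
```

```text
top ((0.5677621364593506, 0.23970426619052887), (0.48070043325424194, 0.40110284090042114), 86.90018463134766)
[[ 0.3545  0.0106]
 [ 0.755  -0.0111]
 [ 0.781   0.4689]
 [ 0.3805  0.4905]]
blue 449 [ 0.5686 -0.2319  0.088 ] [ 0.5319 -0.2616  0.0581] [ 0.6065 -0.2045  0.1021] ((0.5690714120864868, -0.2337726354598999), (0.05683174356818199, 0.07409593462944031), 88.7160873413086)
scene ((0.568117618560791, 0.23814159631729126), (0.48312705755233765, 0.40154698491096497), 86.84974670410156)
[[ 0.3544  0.008 ]
 [ 0.7553 -0.0141]
 [ 0.7819  0.4683]
 [ 0.3809  0.4904]]
blue 272 [ 0.5715 -0.222   0.0858] [ 0.5362 -0.254   0.0596] [ 0.6073 -0.2039  0.0993] ((0.5709118843078613, -0.22885841131210327), (0.05014321580529213, 0.0703241154551506), 83.67976379394531)
```

Request:
carry_out([
  [[4.5,-2.9,0,0,0,2,0],[9,-5.8,0.5,0,0,4.5,0],[13.5,-8.7,1,0,0,6.5,0],[18,-11.6,1.5,0,0,9,0],[22.5,-14.5,2,0,0,11.5,0],[27,-17.4,2.5,0,0,13.5,0],[31.5,-20.3,3,0,0,16,0],[36,-23.2,4,0,0,18,0],[40.3,-26,5,0,0,20.1,0],[40.3,-26,5,0,0,20.1,0]],
], force=40)

```text
t: 2.45
tool_pos: [0.464, -0.1333, 0.354]
orientation: [-0.0, 1.0, -0.025, -0.001]
force: [0.5, -0.2, -0.2]
grip_width: 1.002
gripper_force: 0.0
```

```bash
python3 - <<'E'
from h import *
np.set_printoptions(precision=4,suppress=True)
s,p,r=st(); c=cam('wrist'); im,d=vision.camera('wrist'); P=cloud(d,c)
print(s['t'],p,r.as_matrix().ravel(),s['force'],s['joint_pos'])
save('w1.png',im,None,1.5)
for k in ['guide_knob','blue_center','mouth']:
    for q in spotter.spot_point('wrist',k)[:2]:
        v,u=q['pixel']; print(k,q['confidence'],u,v,P[int(v),int(u)])
m=(abs(P[...,0]-.463)<.03)&(abs(P[...,1]+.136)<.03)&(P[...,2]>.125)&(P[...,2]<.17)
q=P[m]; print(len(q),q.mean(0),q.min(0),q.max(0))
np.savez('w.npz',im=im,d=d,P=P)
E
```

```text
2.45 [ 0.464  -0.1333  0.354 ] [ 0.9988 -0.0498 -0.001  -0.0498 -0.9988  0.0009 -0.001  -0.0009 -1.    ] [ 0.5016 -0.2042 -0.1771] [-0.5231  0.2688  1.696   0.0003  1.1782  1.0974]
guide_knob 0.86 265.5 212.2 [ 0.4724 -0.1396  0.155 ]
blue_center 0.9 380.6 46.6 [ 0.5673 -0.2243  0.0926]
1182 [ 0.4672 -0.1381  0.1502] [ 0.4546 -0.1481  0.125 ] [ 0.4742 -0.1283  0.1571]
```

View pics/w1.png

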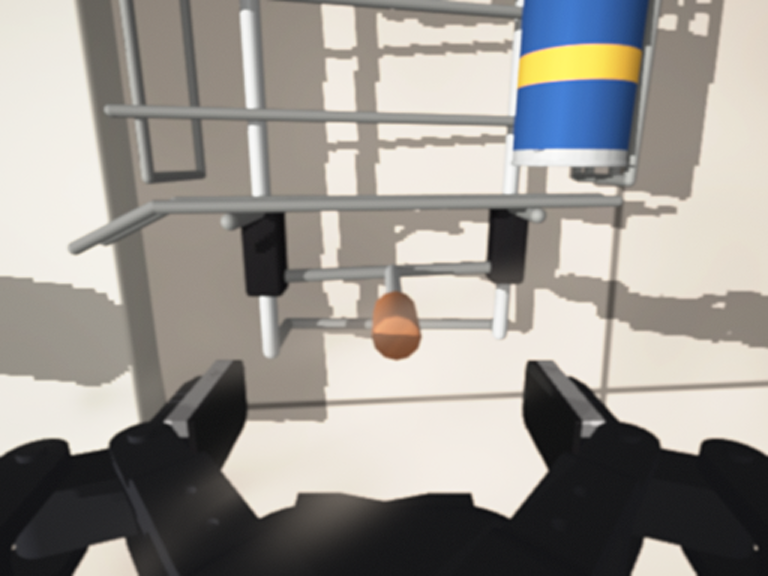

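The wrist view shows the knob at (396,310) between the open fingers, the guide wire at row 203 and the blue tin's near end at (570,160) clear of it. I'll go down and grip the knob.

Request:
carry_out([
  [[0.1,0.45,2,0,0,0.3,0],[0.1,0.45,4,0,0,0.3,0],[0.1,0.45,5.5,0,0,0.3,0],[0.1,0.45,5.9,0,0,0.3,0],[0.1,0.45,5.9,0,0,0.3,0.5],[0.1,0.45,5.9,0,0,0.3,1],[0.1,0.45,5.9,0,0,0.3,1],[0.1,0.45,5.9,0,0,0.3,1],[0.1,0.45,5.9,0,0,0.3,1],[0.1,0.45,5.9,0,0,0.3,1]],
], force=40)

```text
t: 3.9
tool_pos: [0.4638, -0.1386, 0.2963]
orientation: [-0.002, 1.0, -0.03, 0.0]
force: [1.4, 15.9, 7.8]
grip_width: 0.223
gripper_force: 39.2
```

```bash
python3 - <<'E'
from h import *
np.set_printoptions(precision=4,suppress=True)
P=np.load('w.npz')['P'];z=P[...,2]
O=np.array([.5986,-.1377]);ex=np.array([.9985,-.0542]);ey=np.array([.0542,.9985])
X=(P[...,:2]-O)@ex;Y=(P[...,:2]-O)@ey
def rep(n,m):
    print(n,m.sum(),*[np.round(np.percentile(a[m],[2,50,98]),4) for a in (X,Y,z)]) if m.any() else print(n,0)
rep('guide',(abs(X+.085)<.02)&(abs(Y)<.05)&(z>.06)&(z<.13))
rep('blueend',(X>-.09)&(X<-.02)&(abs(Y+.1)<.025)&(z>.06)&(z<.11))
rep('far',(X>.03)&(X<.07)&(abs(Y)<.06)&(z>.06)&(z<.13))
rep('slab',(abs(z-.09)<.004)&(Y>.1))
s,p,r=st();print(s['force'],s['grip_width'],s['t'],p)
E
```

```text
guide 1463 [-0.0901 -0.0864 -0.0844] [-0.0476  0.0044  0.0481] [0.0693 0.0995 0.112 ]
blueend 5480 [-0.0885 -0.0458 -0.021 ] [-0.1219 -0.0949 -0.0757] [0.0758 0.0919 0.0958]
far 0
slab 22232 [-0.2207 -0.1144 -0.0037] [0.1343 0.1617 0.2057] [0.0877 0.0902 0.0916]
[ 1.3946 15.8557  7.8391] 0.2227385157685715 3.9 [ 0.4638 -0.1386  0.2963]
```

Request:
carry_out([
  [[0,-0.1,0,0,0,0,1],[0,-0.1,0,0,0,0,1],[0.3,-0.1,0,0,0,0,1],[0.6,-0.1,0,0,0,0,1],[1,-0.1,0,0,0,0,1],[1.4,-0.1,0,0,0,0,1],[1.8,-0.1,0,0,0,0,1],[2.2,-0.1,0,0,0,0,1],[2.6,-0.1,0,0,0,0,1],[3,-0.1,0,0,0,0,1]],
])

```text
t: 5.15
tool_pos: [0.4919, -0.1397, 0.2962]
orientation: [-0.002, 1.0, -0.029, -0.005]
force: [-39.2, 8.4, 31.0]
grip_width: 0.22
gripper_force: 41.4
```

```bash
python3 - <<'E'
from h import *
np.set_printoptions(precision=4,suppress=True)
s,p,r=st();print(s['force'],s['t'],p, (p[:2]-[.4638,-.1386])@[.9985,-.0542])
im,d=vision.camera('wrist');save('w2.png',im,None,1.5);s,p,r=st();print(s['force'],s['t'],p)
E
```

```text
[-39.1879   8.405   31.0018] 5.15 [ 0.4919 -0.1397  0.2962] 0.028150836939804413
[-27.6973   8.4193  22.7559] 5.2 [ 0.492  -0.1398  0.2962]
```

View pics/w2.png

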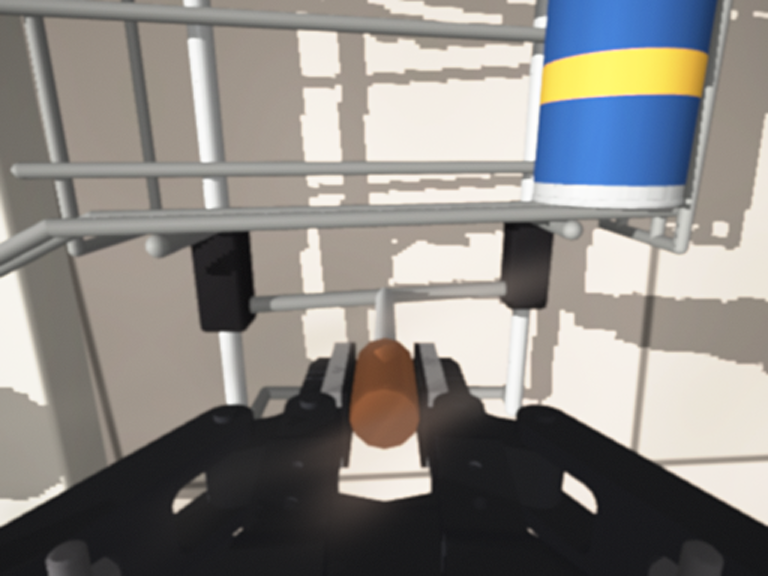

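The view shows the guide (row 215) just short of or touching the blue tin's near end (610,200), with the fingers gripping the knob. The force is higher than drag alone, so I'll hold still and see what remains.

Request:
carry_out([
  [[0,0,-0.05,0,0,0,1],[0,0,-0.05,0,0,0,1],[0,0,-0.05,0,0,0,1],[0,0,-0.05,0,0,0,1],[0,0,-0.05,0,0,0,1],[0,0,-0.05,0,0,0,1],[0,0,-0.05,0,0,0,1],[0,0,-0.05,0,0,0,1],[0,0,-0.05,0,0,0,1],[0,0,-0.05,0,0,0,1]],
], force=25)

```text
t: 6.45
tool_pos: [0.4917, -0.1398, 0.2963]
orientation: [-0.002, 1.0, -0.029, -0.005]
force: [-25.3, 7.8, 18.0]
grip_width: 0.222
gripper_force: 40.1
```

```bash
python3 - <<'E'
from h import *
np.set_printoptions(precision=4,suppress=True)
s,p,r=st();print(s['force'],s['torque'],s['t'],p, (p[:2]-[.4638,-.1386])@[.9985,-.0542])
c=cam('wrist');im,d=vision.camera('wrist');P=cloud(d,c);z=P[...,2]
O=np.array([.5986,-.1377]);ex=np.array([.9985,-.0542]);ey=np.array([.0542,.9985])
X=(P[...,:2]-O)@ex;Y=(P[...,:2]-O)@ey
for y in (.03,0,-.03,-.06):
    m=(abs(Y-y)<.004)&(z>.085)&(z<.125)&(X<.0)&(X>-.09); print(y,m.sum(),np.percentile(X[m],[5,50,95]),np.median(z[m]))
hsv=cv2.cvtColor(im,cv2.COLOR_RGB2HSV);h=hsv[...,0]
m=(h>100)&(h<125)&(hsv[...,1]>120)&(z>.06);print('blue lab',X[m].min(),np.percentile(X[m],1),X[m].max(),Y[m].min(),Y[m].max())
m=(h>18)&(h<35)&(hsv[...,1]>120)&(z>.06)&(X>-.05);print('yel',np.percentile(X[m],[1,50,99]))
v,u=np.nonzero((hsv[...,1]<60)&(z>.075)&(Y<-.08)&(Y>-.115)&(X>-.07)&(X<.02));print('lid',np.percentile(X[v,u],[1,10,50,90,99]))
E
```

```text
[-25.3128   7.7931  17.9866] [ 1.1993  3.573  -0.0806] 6.45 [ 0.4917 -0.1398  0.2963] 0.027916431956238472
0.03 226 [-0.0637 -0.0604 -0.0585] 0.1074241537760165
0 181 [-0.0636 -0.0608 -0.0584] 0.10096537942647979
-0.03 153 [-0.064  -0.061  -0.0585] 0.09449489481723601
-0.06 136 [-0.0639 -0.0609 -0.0586] 0.08785991972134126
blue lab -0.049928433115873236 -0.049338721636161216 0.017178726901714438 -0.12478451228201676 -0.07058737509891161
yel [-0.019  -0.0122 -0.0056]
lid [-0.069  -0.0634 -0.0558 -0.0507 -0.005 ]
```

```bash
python3 - <<'E'
from h import *
np.set_printoptions(precision=4,suppress=True)
O=np.array([.5986,-.1377]);ex=np.array([.9985,-.0542]);ey=np.array([.0542,.9985])
def rods(P,tag,z0=.03,z1=.14):
    X=(P[...,:2]-O)@ex;Y=(P[...,:2]-O)@ey;z=P[...,2]
    for y in (-.05,-.03,0.03,.05,.08,.1):
        m=(abs(Y-y)<.005)&(z>z0)&(z<z1)&(abs(X)<.12)
        h,_=np.histogram(X[m],np.arange(-.12,.121,.004)); 
        print(tag,y,[(round(-.118+.004*i,3),int(n),round(float(np.median(z[m][abs(X[m]+.118-.004*i)<.002])),3)) for i,n in enumerate(h) if n>1])
rods(np.load('w.npz')['P'],'w')
rods(np.load('top.npz')['P'],'top');rods(np.load('scene.npz')['P'],'sc')
E
```

```text
w -0.05 [(-0.09, 34, 0.09), (-0.086, 88, 0.089), (-0.046, 59, 0.047), (-0.042, 32, 0.047), (0.01, 75, 0.047), (0.014, 28, 0.047)]
w -0.03 [(-0.09, 40, 0.094), (-0.086, 97, 0.094), (-0.046, 58, 0.052), (-0.042, 26, 0.051), (0.01, 84, 0.052), (0.014, 27, 0.052)]
w 0.03 [(-0.09, 46, 0.108), (-0.086, 118, 0.107), (-0.046, 71, 0.065), (-0.042, 35, 0.064), (0.01, 37, 0.063)]
w 0.05 [(-0.09, 54, 0.112), (-0.086, 120, 0.112), (-0.046, 70, 0.069), (-0.042, 40, 0.069), (0.01, 9, 0.066)]
w 0.08 [(-0.118, 12, 0.065), (-0.114, 11, 0.066), (-0.11, 14, 0.065), (-0.106, 14, 0.066), (-0.102, 2, 0.064), (-0.09, 52, 0.119), (-0.086, 129, 0.118), (-0.046, 73, 0.076), (-0.042, 39, 0.076)]
w 0.1 [(-0.094, 35, 0.122), (-0.09, 97, 0.123), (-0.086, 64, 0.122), (-0.046, 75, 0.08), (-0.042, 45, 0.08)]
top -0.05 [(-0.09, 7, 0.082), (-0.086, 3, 0.09), (-0.046, 4, 0.049), (0.01, 6, 0.047), (0.03, 2, 0.069), (0.034, 12, 0.078)]
top -0.03 [(-0.09, 8, 0.09), (-0.086, 3, 0.09), (-0.05, 3, 0.051), (-0.046, 3, 0.053), (0.006, 2, 0.05), (0.01, 3, 0.049), (0.034, 10, 0.078), (0.038, 3, 0.09)]
top 0.03 [(-0.09, 8, 0.105),
[... 897 characters left out ...]
0.034, 4, 0.084), (0.038, 3, 0.094)]
sc 0.03 [(-0.09, 3, 0.107), (-0.086, 7, 0.09), (-0.042, 2, 0.066), (0.01, 3, 0.065), (0.034, 4, 0.096), (0.038, 5, 0.104)]
sc 0.05 [(-0.09, 4, 0.098), (-0.086, 6, 0.109), (-0.046, 3, 0.07), (-0.042, 2, 0.067), (0.01, 2, 0.069), (0.014, 4, 0.07), (0.034, 3, 0.09), (0.038, 7, 0.092)]
sc 0.08 [(-0.118, 2, 0.057), (-0.11, 4, 0.063), (-0.098, 3, 0.056), (-0.094, 5, 0.065), (-0.09, 9, 0.064), (-0.086, 7, 0.117), (-0.042, 4, 0.076), (0.01, 3, 0.077), (0.014, 3, 0.076), (0.034, 2, 0.109), (0.038, 5, 0.119)]
sc 0.1 [(-0.09, 4, 0.11), (-0.086, 8, 0.104), (-0.046, 2, 0.08), (0.01, 4, 0.08), (0.014, 2, 0.08), (0.038, 5, 0.124), (0.042, 17, 0.083), (0.046, 16, 0.086)]
```

The lane rods show my rack frame was 16.5 mm off in x: the guide had already started part-way in, so the force I felt is the nip itself. I'll back off now.

Request:
carry_out([
  [[-0.2,0,0,0,0,0,1],[-0.3,0,0,0,0,0,1],[-0.4,0,0,0,0,0,1],[-0.5,0,0,0,0,0,1],[-0.5,0,0,0,0,0,1],[-0.5,0,0,0,0,0,1],[-0.5,0,0,0,0,0,1],[-0.5,0,0,0,0,0,1],[-0.5,0,0,0,0,0,1],[-0.5,0,0,0,0,0,1]],
])

```text
t: 7.75
tool_pos: [0.4888, -0.1396, 0.2963]
orientation: [-0.001, 1.0, -0.03, 0.0]
force: [2.4, 8.3, 1.8]
grip_width: 0.223
gripper_force: 38.5
```

```bash
cat >> h.py <<'E'
O=np.array([.5821,-.1368]);ex=np.array([.9985,-.0542]);ey=np.array([.0542,.9985])
def rk(P): return (P[...,:2]-O)@ex,(P[...,:2]-O)@ey,P[...,2]
E
python3 - <<'E'
from h import *
np.set_printoptions(precision=4,suppress=True)
s,p,r=st();print(s['force'],s['torque'],s['t'],p, (p[:2]-[.4638,-.1386])@[.9985,-.0542])
c=cam('wrist');im,d=vision.camera('wrist');P=cloud(d,c);X,Y,z=rk(P)
for y in (.03,0,-.03,-.06):
    m=(abs(Y-y)<.004)&(z>.085)&(z<.125)&(X<-.02)&(X>-.09); print(y,m.sum(),np.percentile(X[m],[5,50,95]),np.median(z[m]))
hsv=cv2.cvtColor(im,cv2.COLOR_RGB2HSV);h=hsv[...,0]
m=(h>100)&(h<125)&(hsv[...,1]>120)&(z>.06);print('blue lab',np.percentile(X[m],1),X[m].max(),Y[m].min(),Y[m].max())
m=(h>18)&(h<35)&(hsv[...,1]>120)&(z>.06)&(X>-.05);print('yel',np.percentile(X[m],[1,50,99]))
E
```

```text
[2.3973 8.3037 1.8188] [ 1.3908 -0.3631 -0.0671] 7.75 [ 0.4888 -0.1396  0.2963] 0.0250371630818152
0.03 224 [-0.0484 -0.0451 -0.0429] 0.1073446600011741
0 199 [-0.0865 -0.0461 -0.0431] 0.10148458564382777
-0.03 152 [-0.0482 -0.0453 -0.0428] 0.09453840388234896
-0.06 136 [-0.0481 -0.0455 -0.043 ] 0.08798517830801184
blue lab -0.03292493411547112 0.03427825271907121 -0.12499871358725992 -0.07071554409259001
yel [-0.0026  0.0042  0.0107]
```

Request:
carry_out([
  [[-0.15,0,0,0,0,0,1],[-0.3,0,0,0,0,0,1],[-0.3,0,0,0,0,0,1],[-0.3,0,0,0,0,0,0.6],[-0.3,0,0,0,0,0,0],[-0.3,0,0,0,0,0,0],[-0.3,0,-1,0,0,0,0],[-0.3,0,-4,0,0,0,0],[-0.3,0,-8,0,0,0,0],[-0.3,0,-8,0,0,0,0]],
])

```text
t: 9.05
tool_pos: [0.4858, -0.1405, 0.3795]
orientation: [0.001, 1.0, -0.03, 0.003]
force: [0.0, -0.5, -0.7]
grip_width: 0.999
gripper_force: 0.0
```

```bash
python3 - <<'E'
from h import *
np.set_printoptions(precision=4,suppress=True)
s,p,r=st();print(s['force'],s['t'],p,s['joint_pos'],r.as_matrix()[:,0])
c=cam('wrist');im,d=vision.camera('wrist');P=cloud(d,c);X,Y,z=rk(P)
for y in (.03,0,-.03,-.06):
    m=(abs(Y-y)<.004)&(z>.085)&(z<.125)&(X<-.02)&(X>-.09); print(y,m.sum(),np.percentile(X[m],[5,50,95]),np.median(z[m]))
hsv=cv2.cvtColor(im,cv2.COLOR_RGB2HSV);h=hsv[...,0]
m=(h>100)&(h<125)&(hsv[...,1]>120)&(z>.06);print('blue lab',np.percentile(X[m],1),X[m].max(),Y[m].min(),Y[m].max())
m=(hsv[...,1]<60)&(z>.07)&(Y<-.085)&(Y>-.11)&(X>-.06)&(X<.0);print('lid',np.percentile(X[m],[1,10,50,90]))
m=(abs(Y-.05)<.03)&(z>.055)&(z<.1)&(X>-.035)&(X<-.02);print('rod',np.median(X[m]))
E
```

```text
[ 0.0105 -0.4639 -0.7015] 9.05 [ 0.4858 -0.1405  0.3795] [-0.5136  0.2909  1.5954 -0.0001  1.249   1.1165] [ 0.9982 -0.0592  0.0057]
0.03 96 [-0.0515 -0.0483 -0.0461] 0.10741391886892435
0 85 [-0.0798 -0.0489 -0.046 ] 0.10081345531670964
-0.03 73 [-0.0513 -0.0488 -0.0461] 0.09442355591762575
-0.06 60 [-0.0512 -0.0486 -0.0462] 0.08793444902690811
blue lab -0.0325222701135094 0.041321294840442085 -0.1247840955462925 -0.0706634665167825
lid [-0.0539 -0.0501 -0.0396 -0.0348]
rod -0.02797838159558911
```

Guide is set about 4.3 mm back from the nip. Now I'll go behind the red tin with closed fingers to tip it along rack +x.

Request:
carry_out([
  [[-1.3,-4.6,0,0,0,0,1],[-2.7,-9.2,0,0,0,0,1],[-4,-13.8,0,0,0,0,1],[-5.4,-18.5,0,0,0,0,1],[-6.7,-23.1,0,0,0,0,1],[-8.1,-27.7,0,0,0,0,1],[-9.4,-32.3,0,0,0,0,1],[-10.8,-37,0,0,0,0,1],[-10.8,-37,2.5,0,0,0,1],[-10.8,-37,5.1,0,0,0,1]],
])

```text
t: 10.35
tool_pos: [0.3992, 0.2358, 0.3238]
orientation: [0.0, 1.0, -0.029, -0.001]
force: [0.4, 0.1, -0.1]
grip_width: 0.001
gripper_force: 0.0
```

```bash
python3 - <<'E'
from h import *
np.set_printoptions(precision=4,suppress=True)
s,p,r=st();c=cam('wrist');im,d=vision.camera('wrist');P=cloud(d,c)
print(s['t'],p,s['force'],r.as_matrix()[:,0])
m=(P[...,2]>.176)&(P[...,2]<.185)&(P[...,0]>.42)&(P[...,0]<.52)&(P[...,1]>.19)&(P[...,1]<.28)
q=P[m];print(len(q),q.min(0),q.max(0))
save('w3.png',im,None,1.2)
E
```

```text
10.35 [0.3992 0.2358 0.3238] [ 0.4004  0.0601 -0.1189] [ 0.9983 -0.0578 -0.0011]
20560 [0.4303 0.2022 0.1779] [0.4882 0.2598 0.1831]
```

View pics/w3.png

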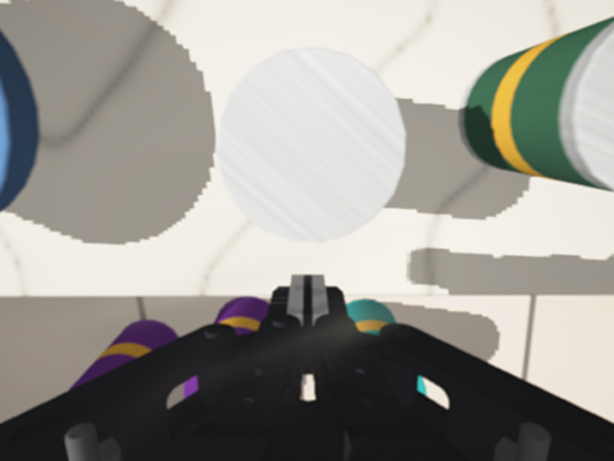

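Red's lid is at (312,145), centred ahead of the closed fingers (305,290). Now the gentle tip.

Request:
carry_out([
  [[0.5,0.1,-0.6,0,0,0,1],[1.2,0.1,-1.2,0,0,0,1],[1.9,0.1,-1.2,0,0,0,1],[2.6,0.1,-1.2,0,0,0,1],[3.3,0.1,-1.2,0,0,0,1],[4,0.1,-1.2,0,0,0,1],[4.7,0.1,-1.2,0,0,0,1],[5.4,0.1,-1.2,0,0,0,1],[6.1,0.1,-1.2,0,0,0,1],[6.8,0.1,-1.2,0,0,0,1]],
])

```text
t: 11.65
tool_pos: [0.4681, 0.2302, 0.3371]
orientation: [0.0, 1.0, -0.03, -0.0]
force: [0.3, 0.2, 0.0]
grip_width: 0.002
gripper_force: 0.0
```

```bash
cat >> h.py <<'E'
def tin(kind,cams=('wrist','top')):
    """lying tin of a colour: label centre and axis yaw in rack frame"""
    for n in cams:
        c=cam(n);im,d=vision.camera(n);P=cloud(d,c);X,Y,z=rk(P)
        hsv=cv2.cvtColor(im,cv2.COLOR_RGB2HSV);h,s_,v=hsv[...,0].astype(int),hsv[...,1],hsv[...,2]
        col=((h<8)|(h>172)) if kind=='red' else (h>50)&(h<85)
        m=(col&(s_>100)&(X>-.3)&(X<.2)&(Y>-.14)&(Y<.6)&(z>.035)&(z<.2)).astype(np.uint8)
        m=cv2.morphologyEx(m,cv2.MORPH_OPEN,np.ones((3,3))); m=m.astype(bool)
        if m.sum()<20: print(n,kind,'none'); continue
        q=P[m]; w=np.c_[X[m],Y[m]].astype(np.float32); r=cv2.minAreaRect(w)
        print(n,kind,m.sum(),'rack',np.round([w[:,0].min(),w[:,0].max(),w[:,1].min(),w[:,1].max()],4),'ctr',np.round(r[0],4),np.round(r[1],4),round(r[2],1),'z',np.round(np.percentile(q[:,2],[2,98]),4))
E
python3 - <<'E'
from h import *
s,p,r=st();print(s['t'],p,s['force'])
tin('red');tin('green',('top',))
E
```

```text
11.65 [0.46808388 0.23024671 0.3370833 ] [0.25665995 0.17504663 0.0180239 ]
wrist red 6010 rack [-0.1405 -0.0748  0.3135  0.3858] ctr [-0.109   0.3503] [0.0705 0.0643] 86.4 z [0.1367 0.1813]
top red 58 rack [-0.1068 -0.0574  0.328   0.3399] ctr [-0.0821  0.3337] [0.0494 0.0118] 0.8 z [0.133 0.166]
top green none
```

Request:
carry_out([
  [[0,0,-1,0,0,0,1],[0,0,-3,0,0,0,1],[0,0,-5,0,0,0,0.5],[1,0,-6,0,0,0,0],[2,0,-6,0,0,0,0],[2,0,-6,0,0,0,0],[2,0,-6,0,0,0,0],[2,0,-6,0,0,0,0],[2,0,-6,0,0,0,0],[2,0,-6,0,0,0,0]],
])

```text
t: 13.05
tool_pos: [0.4875, 0.2292, 0.3972]
orientation: [0.0, 1.0, -0.03, -0.0]
force: [0.1, 0.3, 0.7]
grip_width: 1.0
gripper_force: 0.0
```

```bash
python3 - <<'E'
from h import *
s,p,r=st();print(s['t'],p,s['force'],r.as_matrix()[:,0])
tin('red');tin('green',('scene',));tin('red',('scene',))
im,d=vision.camera('wrist');save('w4.png',im,None,1.2)
E
```

```text
13.05 [0.48745877 0.22915921 0.39720144] [0.10993272 0.27344561 0.65336257] [ 9.98248692e-01 -5.91569883e-02 -3.11099588e-06]
wrist red 5916 rack [-0.1046 -0.0282  0.3214  0.3845] ctr [-0.0666  0.3521] [0.0606 0.0738] 86.1 z [0.1299 0.1489]
top red 105 rack [-0.0581 -0.0317  0.3252  0.3535] ctr [-0.0452  0.3396] [0.0284 0.0255] 86.3 z [0.1218 0.1522]
scene green none
scene red 335 rack [-0.1026 -0.0291  0.332   0.3871] ctr [-0.065  0.359] [0.0521 0.0732] 86.3 z [0.1219 0.1504]
```

View pics/w4.png

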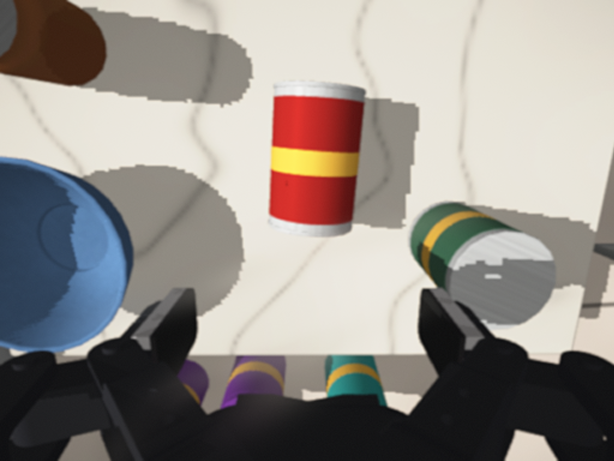

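Red is lying at (316,158), its axis about 3° off rack x. Green still stands at (485,265). Grasping red across its diameter.

Request:
carry_out([
  [[2.5,0.4,2,0,0,1.6,0],[4.8,0.7,5,0,0,3.2,0],[4.8,0.7,8.5,0,0,3.2,0],[4.8,0.7,11.5,0,0,3.2,0],[4.8,0.7,12.7,0,0,3.2,0],[4.8,0.7,12.7,0,0,3.2,0],[4.8,0.7,12.7,0,0,3.2,0.5],[4.8,0.7,12.7,0,0,3.2,1],[4.8,0.7,12.7,0,0,3.2,1],[4.8,0.7,12.7,0,0,3.2,1]],
], force=25)

```text
t: 14.55
tool_pos: [0.5352, 0.2194, 0.2716]
orientation: [-0.0, 0.998, -0.057, 0.001]
force: [-0.8, 1.1, 7.6]
grip_width: 0.669
gripper_force: 26.1
```

Request:
carry_out([
  [[0,0,-1,0,0,0,1],[2,1,-2.5,0,0,0,1],[4.5,3.5,-2.5,0,0,-0.5,1],[6.5,7,-2.5,0,0,-1.5,1],[7.5,11,-2.5,0,0,-2.5,1],[7.9,15,-2.5,0,0,-3.4,1],[7.9,18.9,-2.5,0,0,-3.4,1],[7.9,18.9,-2.5,0,0,-3.4,1],[7.9,18.9,-2.5,0,0,-3.4,1],[7.9,18.9,-2.5,0,0,-3.4,1]],
])

```text
t: 15.8
tool_pos: [0.5918, 0.0235, 0.2952]
orientation: [-0.0, 1.0, -0.027, -0.0]
force: [0.6, 0.4, -3.0]
grip_width: 0.665
gripper_force: 28.0
```

```bash
python3 - <<'E'
from h import *
np.set_printoptions(precision=4,suppress=True)
s,p,r=st();print(s['t'],p,s['force'],rk(p),np.degrees(np.arctan2(*r.as_matrix()[[1,0],0]))+3.11)
tin('red',('wrist','scene'))
c=cam('wrist');im,d=vision.camera('wrist');P=cloud(d,c);X,Y,z=rk(P)
save('w5.png',im,None,1.2)
hsv=cv2.cvtColor(im,cv2.COLOR_RGB2HSV)
m=(hsv[...,1]<60)&(z>.13)&(z<.185)&(abs(Y-.16)<.03)&(abs(X)<.07);print('white',np.percentile(X[m],[1,5,50,95,99]))
h=hsv[...,0];m=(h>20)&(h<35)&(hsv[...,1]>120)&(z>.15)&(abs(X)<.05);print('stripe',np.percentile(X[m],[1,50,99]),np.percentile(Y[m],[1,50,99]))
for y in (.03,0,-.03):
    for a,b in((-.08,-.035),(-.035,-.015),(.015,.035),(.035,.07)):
        m=(abs(Y-y)<.01)&(z>.05)&(z<.125)&(X<b)&(X>a); print(y,m.sum(),np.percentile(X[m],[5,50,95]) if m.any() else '')
E
```

```text
15.8 [0.5918 0.0235 0.2952] [ 0.5501  0.3786 -2.9876] (np.float64(0.0010013578528074653), np.float64(0.1605417180519841), array(0.2952)) -0.011075019942597741
wrist red 12195 rack [-0.0308  0.0375  0.1299  0.1888] ctr [0.0037 0.1593] [0.0682 0.0589] 0.7 z [0.1547 0.1724]
scene red 179 rack [0.0073 0.038  0.1398 0.193 ] ctr [0.0228 0.1667] [0.0303 0.0533] 1.8 z [0.1442 0.1743]
white [-0.0081  0.002   0.043   0.0451  0.0453]
stripe [-0.0024  0.0037  0.0068] [0.1506 0.1548 0.1569]
0.03 299 [-0.0494 -0.0464 -0.0453]
0.03 214 [-0.0296 -0.0265 -0.0248]
0.03 238 [0.0259 0.0288 0.031 ]
0.03 267 [0.0508 0.0546 0.0558]
0 329 [-0.0499 -0.0468 -0.0454]
0 192 [-0.0296 -0.0265 -0.0248]
0 211 [0.0259 0.0288 0.0309]
0 356 [0.0566 0.0602 0.0636]
-0.03 0 
-0.03 97 [-0.0298 -0.0267 -0.0249]
-0.03 0 
-0.03 0
```

View pics/w5.png

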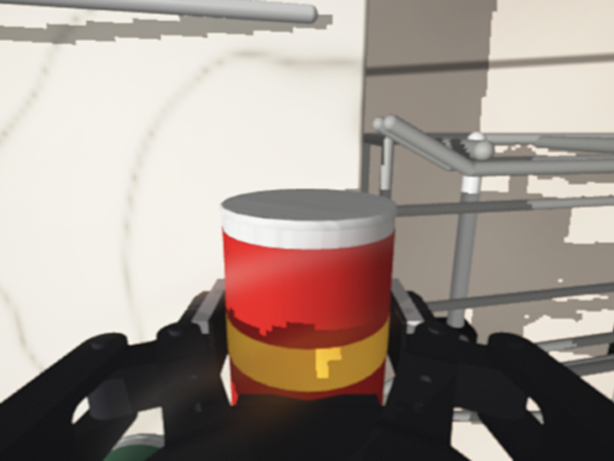

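Red is held level, aligned with the lane, with its lid end at (310,205). The mouth's far-rail flare is at (390,125). I'll take it 2.5 mm further in +x, then through the mouth along the lane.

Request:
carry_out([
  [[0.2,0,1,0,0,0,1],[0.25,0.5,1.9,0,0,0,1],[0.25,1.6,2,0,0,0,1],[0.25,3.1,2.2,0,0,0,1],[0.25,4.6,2.65,0,0,0,1],[0.25,6.1,3,0,0,0,1],[0.25,7.6,3.35,0,0,0,1],[0.25,8.6,3.65,0,0,0,1],[0.25,8.6,3.65,0,0,0,1],[0.25,8.6,3.65,0,0,0,1]],
])

```text
t: 17.2
tool_pos: [0.5896, -0.0632, 0.2588]
orientation: [-0.0, 1.0, -0.028, 0.0]
force: [-0.4, 1.1, -2.7]
grip_width: 0.668
gripper_force: 28.0
```

Request:
carry_out([
  [[0,1.5,0.33,0,0,0,1],[0,3,0.66,0,0,0,1],[0,4.5,1,0,0,0,1],[0,6.2,1.4,0,0,0,1],[0,6.2,1.55,0,0,0,1],[0,6.2,1.55,0,0,0,0.3],[0,6.2,1.55,0,0,0,0],[0,6.2,1.55,0,0,0,0],[0,6.2,0.5,0,0,0,0],[0,6.2,-1,0,0,0,0]],
])

```text
t: 18.45
tool_pos: [0.5861, -0.1253, 0.2697]
orientation: [-0.0, 1.0, -0.028, 0.0]
force: [-0.1, 1.0, 0.3]
grip_width: 0.999
gripper_force: 0.0
```

Request:
carry_out([
  [[0,0,-1,0,0,0,0],[0,0,-3,0,0,0,0],[0,-1,-7,0,0,0,0],[0,-2,-11,0,0,0,0],[0,-2,-11,0,0,0,0],[0,-2,-11,0,0,0,0],[0,-2,-11,0,0,0,0],[0,-2,-11,0,0,0,0],[0,-2,-11,0,0,0,0],[0,-2,-11,0,0,0,0]],
])

```text
t: 19.7
tool_pos: [0.5872, -0.1055, 0.3785]
orientation: [-0.0, 1.0, -0.028, -0.0]
force: [0.3, -0.2, -0.8]
grip_width: 0.997
gripper_force: 0.0
```

```bash
python3 - <<'E'
from h import *
np.set_printoptions(precision=4,suppress=True)
s,p,r=st();print(s['t'],p,s['force'],rk(p),np.degrees(np.arctan2(*r.as_matrix()[[1,0],0]))+3.11)
tin('red',('wrist','top','scene'))
im,d=vision.camera('wrist');save('w6.png',im,None,1.2)
c=cam('wrist');P=cloud(d,c);X,Y,z=rk(P)
for y in (.03,0,-.08):
    for a,b in((-.08,-.035),(.04,.07)):
        m=(abs(Y-y)<.01)&(z>.07)&(z<.125)&(X<b)&(X>a); print(y,m.sum(),np.percentile(X[m],[5,50,95]) if m.any() else '')
E
```

```text
19.7 [ 0.5872 -0.1055  0.3785] [ 0.2549 -0.1841 -0.8299] (np.float64(0.0033809373837261464), np.float64(0.031490339089470874), array(0.3785)) -0.0903034724866032
wrist red 4361 rack [-0.0353  0.0385 -0.075  -0.0149] ctr [ 0.0016 -0.045 ] [0.0601 0.0737] 90.0 z [0.0842 0.1081]
top red 132 rack [-0.036   0.0253 -0.0685 -0.0151] ctr [-0.0058 -0.0422] [0.0611 0.0533] 1.1 z [0.0896 0.1111]
scene red 246 rack [-0.0341  0.0398 -0.0616 -0.0118] ctr [ 0.0026 -0.0361] [0.0498 0.0739] 88.0 z [0.0751 0.1101]
0.03 309 [-0.0506 -0.0476 -0.0457]
0.03 241 [0.0506 0.0538 0.0557]
0 289 [-0.0507 -0.0476 -0.0458]
0 336 [0.0503 0.0551 0.0627]
-0.08 316 [-0.055  -0.0416 -0.0358]
-0.08 491 [0.0408 0.0477 0.0548]
```

View pics/w6.png

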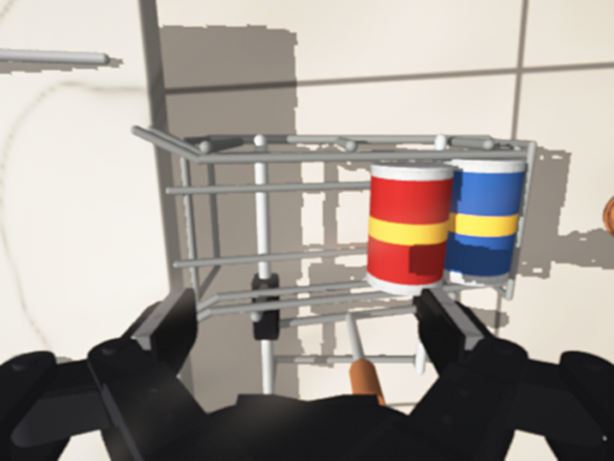

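Red queues at (410,228) against blue (487,218), and the guide hasn't moved. Now green.

Request:
carry_out([
  [[-3.2,-3.7,0,0,0,0,1],[-6.4,-7.4,0,0,0,0,1],[-9.6,-11.1,0,0,0,0,1],[-12.9,-14.8,0,0,0,0,1],[-16.1,-18.5,0,0,0,0,1],[-19.3,-22.2,0,0,0,0,1],[-19.3,-22.2,2,0,0,0,1],[-19.3,-22.2,4.1,0,0,0,1],[-19.3,-22.2,4.1,0,0,0,1],[-19.3,-22.2,4.1,0,0,0,1]],
])

```text
t: 21.15
tool_pos: [0.4071, 0.1269, 0.3385]
orientation: [-0.0, 1.0, -0.028, 0.001]
force: [0.4, 0.1, 0.1]
grip_width: -0.001
gripper_force: 0.0
```

```bash
python3 - <<'E'
from h import *
np.set_printoptions(precision=4,suppress=True)
s,p,r=st();c=cam('wrist');im,d=vision.camera('wrist');P=cloud(d,c)
print(s['t'],p,s['force'],r.as_matrix()[:,0])
m=(P[...,2]>.176)&(P[...,2]<.185)&(P[...,0]>.42)&(P[...,0]<.52)&(P[...,1]>.08)&(P[...,1]<.17)
q=P[m];a=(q.min(0)+q.max(0))/2;print(len(q),q.min(0),q.max(0),a)
print('in tool',r.inv().apply(a-p))
E
```

```text
21.15 [0.4071 0.1269 0.3385] [0.4254 0.0581 0.0771] [ 0.9984 -0.0559  0.0011]
16001 [0.4388 0.0945 0.1769] [0.4966 0.1522 0.1824] [0.4677 0.1233 0.1797]
in tool [0.0606 0.0002 0.1589]
```

Request:
carry_out([
  [[1,0,0,0,0,0,1],[1.9,0,0.1,0,0,0,1],[2.6,0,0.1,0,0,0,1],[3.2,0,0.1,0,0,0,1],[3.8,0,0.1,0,0,0,1],[4.4,0,0.1,0,0,0,1],[5,0,0.1,0,0,0,1],[5.6,0,0.1,0,0,0,1],[6.2,0,0.1,0,0,0,1],[6.8,0,0.1,0,0,0,1]],
])

```text
t: 22.45
tool_pos: [0.4752, 0.1231, 0.3366]
orientation: [-0.0, 1.0, -0.028, -0.0]
force: [0.1, 0.7, 0.9]
grip_width: 0.003
gripper_force: 0.0
```

Request:
carry_out([
  [[0,0,-0.5,0,0,0,1],[0,0,-2,0,0,0,1],[0,0,-4,0,0,0,0.5],[1,0,-6,0,0,0,0],[2,0,-6,0,0,0,0],[2,0,-6,0,0,0,0],[2,0,-6,0,0,0,0],[2,0,-6,0,0,0,0],[2,0,-6,0,0,0,0],[2,0,-6,0,0,0,0]],
])

```text
t: 23.7
tool_pos: [0.4946, 0.1221, 0.3966]
orientation: [0.0, 1.0, -0.028, -0.0]
force: [0.1, -0.3, 0.3]
grip_width: 0.999
gripper_force: 0.0
```

```bash
python3 - <<'E'
from h import *
np.set_printoptions(precision=4,suppress=True)
s,p,r=st();print(s['t'],p,s['force'],rk(p),np.degrees(np.arctan2(*r.as_matrix()[[1,0],0]))+3.11)
tin('green',('wrist','top','scene'))
im,d=vision.camera('wrist');save('w7.png',im,None,1.2)
E
```

```text
23.7 [0.4946 0.1221 0.3966] [ 0.1037 -0.2519  0.2591] (np.float64(-0.10136618104325684), np.float64(0.25373727863016204), array(0.3966)) -0.08078879808285144
wrist green 4860 rack [-0.088  -0.0166  0.2276  0.2805] ctr [-0.0523  0.2539] [0.0712 0.0523] 1.0 z [0.1341 0.149 ]
top green none
scene green 165 rack [-0.0835 -0.0205  0.2397  0.2834] ctr [-0.0516  0.2624] [0.0624 0.0428] 3.5 z [0.1309 0.151 ]
```

View pics/w7.png

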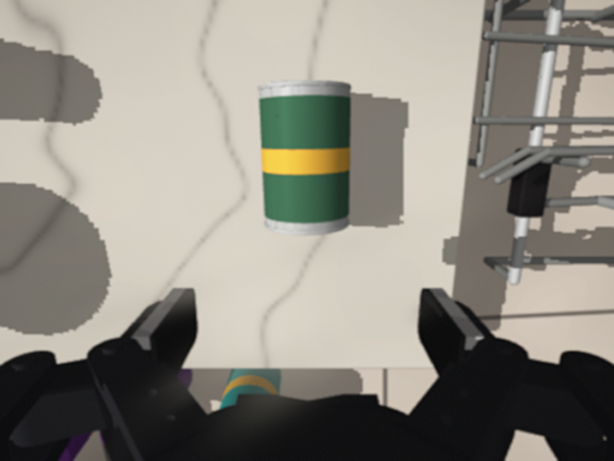

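Green lies at (305,158), parallel to the lane. Grasping it.

Request:
carry_out([
  [[2.5,0,2,0,0,-0.4,0],[4.9,0,5,0,0,-0.8,0],[4.9,0,8.5,0,0,-0.8,0],[4.9,0,11.5,0,0,-0.8,0],[4.9,0,12.6,0,0,-0.8,0],[4.9,0,12.6,0,0,-0.8,0],[4.9,0,12.6,0,0,-0.8,0.5],[4.9,0,12.6,0,0,-0.8,1],[4.9,0,12.6,0,0,-0.8,1],[4.9,0,12.6,0,0,-0.8,1]],
], force=25)

```text
t: 25.15
tool_pos: [0.5438, 0.1194, 0.2721]
orientation: [-0.0, 1.0, -0.021, 0.001]
force: [-2.1, 0.7, 7.1]
grip_width: 0.671
gripper_force: 26.0
```

```bash
python3 - <<'E'
from h import *
s,p,r=st();print(s['t'],p,s['force'],rk(p),np.degrees(np.arctan2(*r.as_matrix()[[1,0],0]))+3.11)
E
```

```text
25.15 [0.54384945 0.11937883 0.27207242] [-2.10260136  0.70411038  7.13515492] (np.float64(-0.05207806532626267), np.float64(0.25372138661928395), array(0.27207242)) 0.7181313885095353
```

Request:
carry_out([
  [[0,0,-1,0,0,0,1],[1.5,1,-2.3,0,0,0.7,1],[3,3,-2.3,0,0,0.7,1],[4.5,5,-2.3,0,0,0.7,1],[5.4,7.5,-2.3,0,0,0.7,1],[5.4,9.4,-2.3,0,0,0.7,1],[5.4,9.4,-2.3,0,0,0.7,1],[5.4,9.4,-2.3,0,0,0.7,1],[5.4,9.4,-2.3,0,0,0.7,1],[5.4,9.4,-2.3,0,0,0.7,1]],
])

```text
t: 26.4
tool_pos: [0.5936, 0.0236, 0.2937]
orientation: [-0.0, 1.0, -0.027, 0.0]
force: [0.2, 0.1, -2.1]
grip_width: 0.67
gripper_force: 28.0
```

```bash
python3 - <<'E'
from h import *
np.set_printoptions(precision=4,suppress=True)
s,p,r=st();print(s['t'],p,s['force'],rk(p),np.degrees(np.arctan2(*r.as_matrix()[[1,0],0]))+3.11)
tin('green',('wrist',))
c=cam('wrist');im,d=vision.camera('wrist');P=cloud(d,c);X,Y,z=rk(P)
hsv=cv2.cvtColor(im,cv2.COLOR_RGB2HSV)
m=(hsv[...,1]<60)&(z>.13)&(z<.185)&(abs(Y-.16)<.03)&(abs(X)<.07);print('white',np.percentile(X[m],[1,5,50,95,99]))
h=hsv[...,0];m=(h>20)&(h<35)&(hsv[...,1]>120)&(z>.15)&(abs(X)<.05);print('stripe',np.percentile(X[m],[1,50,99]),np.percentile(Y[m],[1,50,99]))
for y in (.05,.03):
    for a,b in((-.08,-.035),(-.035,-.015),(.015,.035),(.035,.07)):
        m=(abs(Y-y)<.01)&(z>.05)&(z<.125)&(X<b)&(X>a); print(y,m.sum(),np.percentile(X[m],[5,50,95]) if m.any() else '')
E
```

```text
26.4 [0.5936 0.0236 0.2937] [ 0.1665  0.1038 -2.1272] (np.float64(0.0027626570584079885), np.float64(0.16081984205917904), array(0.2937)) 0.05748860197666028
wrist green 1661 rack [0.0113 0.0384 0.1461 0.1857] ctr [0.023  0.1674] [0.0403 0.0257] 80.7 z [0.1571 0.1704]
white [-0.0129 -0.0005  0.0434  0.0467  0.0468]
stripe [-0.0058  0.006   0.0097] [0.1347 0.1551 0.1846]
0.05 55 [-0.0535 -0.0502 -0.0494]
0.05 226 [-0.0296 -0.0265 -0.0247]
0.05 252 [0.0259 0.0288 0.031 ]
0.05 541 [0.0508 0.0542 0.0559]
0.03 226 [-0.0495 -0.0464 -0.0452]
0.03 212 [-0.0295 -0.0265 -0.0248]
0.03 236 [0.0257 0.0288 0.031 ]
0.03 269 [0.0505 0.0546 0.056 ]
```

Request:
carry_out([
  [[0.1,0,1,0,0,0,1],[0.1,0.5,1.7,0,0,0,1],[0.1,1.6,1.75,0,0,0,1],[0.1,3.1,1.95,0,0,0,1],[0.1,4.6,2.4,0,0,0,1],[0.1,6.1,2.8,0,0,0,1],[0.1,7.6,3.15,0,0,0,1],[0.1,9.4,3.65,0,0,0,1],[0.1,9.6,3.75,0,0,0,1],[0.1,9.6,3.75,0,0,0,1]],
])

```text
t: 27.75
tool_pos: [0.5895, -0.0728, 0.2561]
orientation: [-0.0, 1.0, -0.027, -0.0]
force: [0.1, -0.0, -3.1]
grip_width: 0.671
gripper_force: 27.9
```

Request:
carry_out([
  [[0,0,0.1,0,0,0,1],[0,0,0.1,0,0,0,0.3],[0,0,0.1,0,0,0,0],[0,0,0.1,0,0,0,0],[0,0,0.1,0,0,0,0],[0,0,-1,0,0,0,0],[0,0,-2.5,0,0,0,0],[0,0,-5,0,0,0,0],[0,-1,-9,0,0,0,0],[0,-2,-13,0,0,0,0]],
])

```text
t: 29.0
tool_pos: [0.5903, -0.0525, 0.3887]
orientation: [0.0, 1.0, -0.027, 0.001]
force: [0.2, 0.0, -0.4]
grip_width: 0.995
gripper_force: 0.0
```

Request:
carry_out([
  [[0,0,-1,0,0,0,0],[0,0,-1,0,0,0,0],[0,0,-1,0,0,0,0],[0,0,-1,0,0,0,0],[0,0,-1,0,0,0,0],[0,0,-1,0,0,0,0],[0,0,-1,0,0,0,0],[0,0,-1,0,0,0,0],[0,0,-1,0,0,0,0],[0,0,-1,0,0,0,0]],
])

```text
t: 30.25
tool_pos: [0.5905, -0.0528, 0.3962]
orientation: [-0.0, 1.0, -0.027, -0.0]
force: [0.2, 0.3, 0.8]
grip_width: 1.003
gripper_force: 0.0
```

```bash
python3 - <<'E'
from h import *
np.set_printoptions(precision=4,suppress=True)
s,p,r=st();print(s['t'],p,s['force'],rk(p))
tin('red',('wrist',));tin('green',('wrist','scene'))
c=cam('wrist');im,d=vision.camera('wrist');P=cloud(d,c);X,Y,z=rk(P)
hsv=cv2.cvtColor(im,cv2.COLOR_RGB2HSV);h=hsv[...,0]
m=(h>100)&(h<125)&(hsv[...,1]>120)&(z>.04)&(z<.11)&(abs(X)<.06);print('blue',np.percentile(X[m],[1,99]),np.percentile(Y[m],[1,99]))
for y in (.08,.06):
    for a,b in((-.08,-.035),(-.035,-.015),(.015,.035),(.035,.07)):
        m=(abs(Y-y)<.01)&(z>.05)&(z<.125)&(X<b)&(X>a); print(y,m.sum(),np.percentile(X[m],[5,50,95]) if m.any() else '')
E
```

```text
30.25 [ 0.5905 -0.0528  0.3962] [0.1841 0.3197 0.835 ] (np.float64(0.00387391646875565), np.float64(0.08432108003192831), array(0.3962))
wrist red 3500 rack [-0.0351  0.0384 -0.0754 -0.0171] ctr [ 0.0016 -0.0464] [0.0734 0.0583] 0.3 z [0.0928 0.1082]
wrist green 1035 rack [ 0.0128  0.039  -0.0063  0.0412] ctr [0.0258 0.0174] [0.0475 0.0262] 89.8 z [0.0992 0.1206]
scene green 137 rack [-0.0278  0.0358  0.0044  0.0439] ctr [0.0042 0.0242] [0.0637 0.0389] 0.7 z [0.0972 0.1223]
blue [-0.0324  0.0406] [-0.1195 -0.0763]
0.08 472 [-0.072  -0.0488 -0.0455]
0.08 145 [-0.0299 -0.0266 -0.0196]
0.08 160 [0.019  0.0282 0.0308]
0.08 297 [0.0421 0.0541 0.0617]
0.06 609 [-0.064  -0.049  -0.0399]
0.06 209 [-0.0297 -0.0257 -0.0167]
0.06 228 [0.0166 0.0282 0.0335]
0.06 410 [0.0375 0.0538 0.0642]
```

```bash
python3 -c "
from rig import ctrl
print(ctrl.job_done())"
```

```text
the job is handed in; nothing more can be done
None
```

The job is handed in at about 30 s: blue, red and green are queued in that order against the stop and the guide is about 4 mm back from the nip, but I over-pressed the blue tin, with a push reading 39 N while moving and 25 N held.

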